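# Wedge the rocking parts cabinet

## Task

The low blue parts cabinet on the workbench rocks. First press down on the black rubber pad on its top to feel that side dip and let it come back up; then push the orange wedge along the bench, thin end first, under the short runner on that side until it is snug, and press the pad again: it must no longer dip. Only press and push (do not lift the wedge, leave the wax, jar and brush where they are), and finish while still pressing the pad steadily with about 10 N, touching nothing else.

Things in the scene. Friction and masses are not known exactly. Their poses are not given: they have to be found in the camera images.
- cabinet (a joint): Rocking angle of the low blue cabinet, rad. 0 = at rest, level on its batten and its good runner; grows to at most 0.05 as the pad side is pressed down (6 mm at the pad); gravity brings it back. It turns about the batten's top, 28 mm over the skid origin, and cannot slide. Unwedged, a steady 1.5 to 5 N on the pad makes it dip; its inertia resists a quick push a little more.
- skid: Pale wooden batten across the bench under the cabinet, fixed; origin: centre of its foot, 0 to 5 mm below the bench surface (varies). Axes are the cabinet's at rest: z up, x along batten and runners, y from the pad side (-y) to the good side. Cabinet: blue steel box, 170 mm in x, -140 to +170 mm in y, 30 to 84 mm in z from this origin; drawers on its +x face, good runner under its +y end.
- runner_edge (a point): Middle of the lower outer edge of the short dark runner under the cabinet's pad side (170 mm long in x, 20 mm deep in y; outer face flush with the cabinet's -y wall). It hangs 8 to 13 mm above the bench at rest: the gap for the wedge. Axes as the skid's, tilting with the cabinet; the wedge goes in along +y. The space behind the runner is free for 100 mm.
- pad (a point): Centre of the upper face of the black rubber pad on the cabinet's top over the short runner, where to press: 100 mm (x) by 40 mm (y), 4 mm thick, centre 120 mm to -y of the skid, 83 to 88 mm above the bench. Axes as the cabinet's.
- wedge: Loose orange plastic wedge, 130 mm long (y), 50 wide (x), 0.12 kg. Origin: centre of its underside. Thin end (3 mm) at +y, rising evenly to 27 mm at the flat upright black back at -y. Starts before the short runner, thin end towards it, 35 to 110 mm off, up to 0.35 rad askew. Snug when the push meets a firm stop, 25 to 65 mm of it under; 12 N sets it, and it does not slip back.
- wedge_tip (a point): Middle of the wedge's thin end, at its underside; axes as the wedge's.
- wedge_back (a point): Middle of the wedge's back face, 12 mm above its underside: where to push, towards the wedge's +y.
- wax: Bystander: red wax block 40 x 80 x 28 mm. Origin: centre of its underside.
- jar: Bystander: jar, diameter 60 mm, 85 mm tall. Origin: centre of its underside.
- brush: Bystander: wooden brush 60 x 130 x 46 mm. Origin: centre of its underside.
There are look-alikes about, which are no part of the job. Several things look just like the wedge: the one meant starts nearest to the robot's base.

How it is judged:
By the outcome, as a careful person would: the job done as asked, in the order asked, and still so for the second after the job is handed in, while the arm keeps its last pose, push and grip.
It also fails if it takes over 51 s, if anything falls off the work surface, if the arm or the gripper's body presses on something with over 40 N, if the wrist force passes 120 N, or if a joint passes its speed limit or range.

## Robot

A 6-joint arm with a two-finger parallel gripper is mounted at the origin on the work surface. World frame = base frame: x ahead of the robot, y to its left, z up, the work surface at z = 0. Lengths are in m, angles in rad, forces in N, time in s.
With the tool pointing down it reaches from about 0.4 to 0.825 m from the base axis. Payload 7 kg.
Tool frame: the origin (TCP) lies on the centre line of the jaws, within the pads' length; the fingertips stand arm.tip_reach ahead of it and the grasp point (between the pads) lies 5 mm behind it (arm.tip_reach is the distance from the TCP to the fingertips, in m); z points along the fingers, y is the line along which they close (so a half turn about z gives the same grasp; the last joint's range is limited). The gripper opens to 88 mm and grips with 3 to 60 N. Pads are 19 mm wide; open, the fingers measure 130 mm over their backs; the gripper's body (78 mm by 193 mm) begins 47 mm behind the grasp point.
Start: joints at [-0.853, 0.359, 0.012, 0, -1.224, -0.288], TCP at [0.281, -0.614, 0.241] pointing down, gripper open.
Joint ranges: [-3.07, 3.07], [-1.43, 2.12], [-1.02, 1.25], [-3.03, 1.67], [-3.05, -0], [-3.03, 3.03]. Speed limits (rad/s): [2.39, 2.39, 3.01, 3.14, 3.14, 3.14].

## Interface

Orientations are given as [roll, pitch, yaw] about the fixed x, y, z axes, in that order (R = Rz(yaw) Ry(pitch) Rx(roll)).
In Python, from station import status, optics, order, arm gives the robot as it stands. The module is installed in compiled form; this text tells all that it offers.
- The arm moves only by the shell command python3 -m jog 'ROWS' [FORCE]. ROWS is JSON, a list of rows, each a list of 3 entries, a list of its own where there are three numbers: the gripper command: -1 is shut, 1 is fully open, values between are in proportion, then the shift along the tool's x, y, z in mm, then the turn about the tool's z in rad. A call has 1 to 20 rows; each row is the pose to reach, as a shift and turn from the pose commanded when the call began, along the tool's axes at that moment; what a row does not reach only later rows make up. A row lasts 1/8 s, in which the tool goes at most 62.5 mm and 10.7 degrees, less where a joint would pass 70% of its speed; a pose out of reach is approached as far as the arm can. A call with a gripper value outside its range is refused whole. The fingers move at their own pace and stop on an object; FORCE is the grip in N (left out, the last holds). Time passes only in rows, so rows that repeat a pose let the fingers close. It gives the time, the measured TCP pose, the force, the opening and the grip force at its end, in the units of the state.
- status.get_state(): the state, without advancing time (a new reading comes with each control period).
- optics.grab_frame(name): name is "scene" or "side" or "wrist"; returns a dict with "color" (480x640x3 uint8, red, green, blue), "mtx" (3x3 intrinsics, pixels), "cam_to_world" (4x4, takes a point from camera to world coordinates). Camera axes: x right, y down, z forward; pixel columns grow to the right and rows downward; lengths in m; the calibration is good to about 2 mm. A picture is of the moment at which its call begins. There is no depth.
- order.job_done(): hands the job in; it is judged then, once.
The state is a dict: "t": time; "q": joint angles; "qd": joint speeds; "joint_efforts": joint torques, N m; "eef_pos": TCP position; "ee_rot": TCP orientation; "force": force on the tool from outside, world axes, zero at the start; "moment": the same for the moment, N m; "width": finger opening in m; "gripper_force": force on a finger pad.
Only numpy, scipy, OpenCV 4.12 (cv2) and the standard library are available. Lean on these libraries where they do the work, as an engineer would, in place of code of your own. Each camera call takes 0.05 s, during which the arm holds its last target. There are 200 camera calls.

## Working session

There is one attempt and no reset: what is moved stays moved. The work goes in short steps, Python scripts to look and compute and a shell command to move; the robot and the scene stay as the last step left them, time stands still between calls to the robot, and variables do not carry over. Pictures are saved under pics/ and viewed, at most 10 in all, crops included, and the job is handed in when it is done.

```bash
mkdir -p pics; cat > h.py <<'E'
import numpy as np,cv2
from station import status,optics,arm
def snap(n,f):
    d=optics.grab_frame(n); cv2.imwrite('pics/'+f,d['color'][:,:,::-1]); np.savez('pics/'+f[:-4],**{k:d[k] for k in('color','mtx','cam_to_world')}); return d
def ray(d,u,v,z):
    K=d['mtx'];T=d['cam_to_world'];r=T[:3,:3]@np.linalg.solve(K,[u,v,1.]);c=T[:3,3]
    return c+r*(z-c[2])/r[2]
def proj(d,p):
    T=d['cam_to_world'];q=d['mtx']@(T[:3,:3].T@(np.array(p)-T[:3,3]));return q[:2]/q[2]
E
python3 - <<'E'
from h import *
for n in('scene','side','wrist'):
    d=snap(n,n+'0.png');print(n,d['cam_to_world'].round(3).tolist())
s=status.get_state();print(s['t'],s['eef_pos'],s['ee_rot'],s['force'],s['width'],arm.tip_reach)
E
```

```text
scene [[0.659, 0.58, -0.479, 1.023], [0.752, -0.493, 0.437, -0.583], [0.018, -0.648, -0.761, 0.805], [0.0, 0.0, 0.0, 1.0]]
side [[0.999, -0.038, 0.035, 0.549], [-0.052, -0.682, 0.729, -0.802], [-0.003, -0.73, -0.683, 0.689], [0.0, 0.0, 0.0, 1.0]]
wrist [[-0.417, 0.872, 0.255, 0.211], [0.909, 0.4, 0.118, -0.644], [0.001, 0.281, -0.96, 0.384], [0.0, 0.0, 0.0, 1.0]]
0.15 [ 0.28107185 -0.61329092  0.23984202] [ 3.14028074e+00 -1.57614097e-04 -2.71187133e+00] [-0.96191743 -1.1260636  -0.23128688] 0.08751164907454798 0.014
```

View pics/scene0.png

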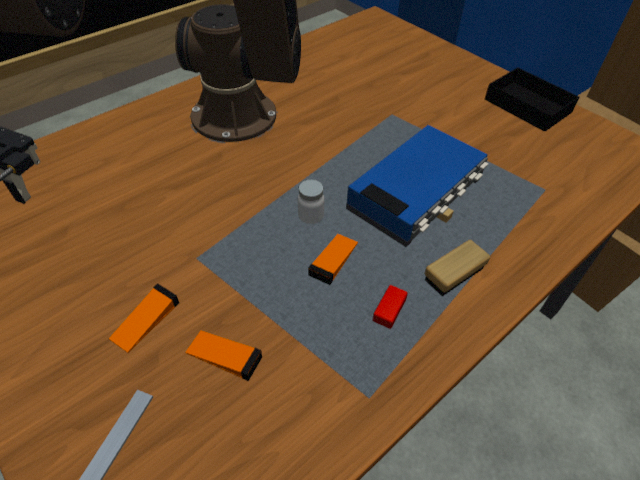

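View pics/side0.png

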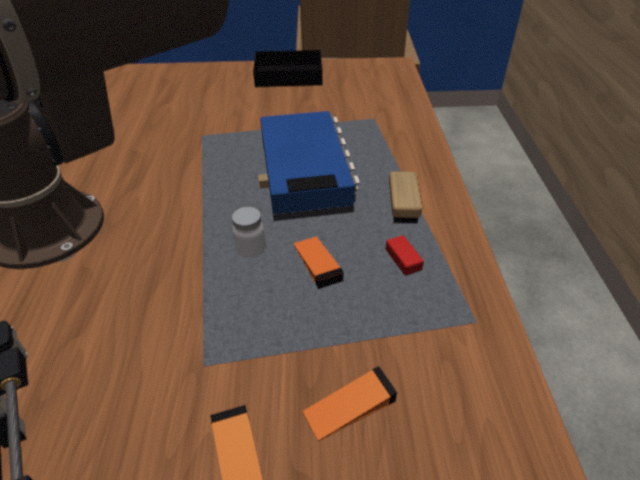

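Scene view: the wedge candidates are orange at (335,258), (145,318) and (225,355). The pad is at (385,200) on the blue cabinet, with the jar at (311,200), wax (390,306) and brush (457,266). The wedge before the runner at (335,258) should be the one nearest the base, and I'll check that with numbers and a close crop.

```bash
cat > m.py <<'E'
from h import *
def corners(m,eps=.04,n=4):
    c=max(cv2.findContours(m,cv2.RETR_EXTERNAL,cv2.CHAIN_APPROX_NONE)[0],key=cv2.contourArea)
    for e in np.arange(.01,.15,.005):
        a=cv2.approxPolyDP(c,e*cv2.arcLength(c,True),True)[:,0]
        if len(a)<=n: break
    return a
def orange(im):
    h=cv2.cvtColor(im,cv2.COLOR_RGB2HSV); return cv2.inRange(h,(7,180,120),(18,255,255))
def wedge(d,box):
    m=orange(d['color']);k=np.zeros_like(m);x0,y0,x1,y1=box;k[y0:y1,x0:x1]=255
    return corners(m&k)
E
python3 - <<'E'
from m import *
D={n:dict(np.load(f'pics/{n}0.npz')) for n in('scene','side')}
d=D['scene'];m=orange(d['color'])
n,l,st,c=cv2.connectedComponentsWithStats(m)
for i in range(1,n):
    if st[i,4]>300: p=ray(d,*c[i],.015);print('cand',c[i].round(),p.round(3),'dist',np.hypot(*p[:2]).round(3))
for n,box in(('scene',(295,225,370,290)),('side',(285,230,350,290))):
    d=D[n];a=wedge(d,box)
    for p in a: print(n,'wedge',p,ray(d,*p,.003)[:2].round(4),ray(d,*p,.027)[:2].round(4))
    im=d['color'];h=cv2.cvtColor(im,cv2.COLOR_RGB2HSV)
    blue=cv2.inRange(h,(105,150,60),(125,255,255));k=np.zeros_like(blue)
    x0,y0,x1,y1=(330,115,500,250) if n=='scene' else (245,105,370,220);k[y0:y1,x0:x1]=255
    for p in corners(blue&k,n=6): print(n,'blue',p,ray(d,*p,.081)[:2].round(4))
    x0,y0,x1,y1=(350,175,415,222) if n=='scene' else (280,172,345,194)
    dk=(im.max(2)<50).astype(np.uint8)*255;k[:]=0;k[y0:y1,x0:x1]=255
    q=corners(dk&k)
    for p in q: print(n,'pad',p,ray(d,*p,.0855)[:2].round(4))
d=D['scene']['color'][110:300,280:500,::-1];cv2.imwrite('pics/c1.png',cv2.resize(d,None,fx=3,fy=3,interpolation=2)[:600])
E
```

```text
cand [335. 253.] [ 0.561 -0.128  0.015] dist 0.575
cand [139. 320.] [ 0.444 -0.514  0.015] dist 0.679
cand [219. 350.] [ 0.594 -0.435  0.015] dist 0.736
scene wedge [339 234] [ 0.5192 -0.0775] [ 0.5342 -0.0926]
scene wedge [313 264] [ 0.5458 -0.1752] [ 0.5601 -0.1874]
scene wedge [333 273] [ 0.5904 -0.1591] [ 0.6033 -0.1718]
scene wedge [357 242] [ 0.5616 -0.0633] [ 0.5754 -0.0788]
scene blue [486 154] [0.6059 0.3035]
scene blue [427 126] [0.4455 0.2797]
scene blue [348 187] [ 0.4802 -0.0199]
scene blue [388 192] [0.5472 0.0353]
scene blue [411 225] [0.6446 0.0011]
scene pad [350 190] [ 0.4932 -0.0265]
scene pad [366 221] [ 0.5804 -0.064 ]
scene pad [402 221] [ 0.6276 -0.0082]
scene pad [379 188] [0.5289 0.0256]
side wedge [295 244] [ 0.5178 -0.0828] [ 0.5189 -0.108 ]
side wedge [315 275] [ 0.5547 -0.1683] [ 0.5545 -0.1905]
side wedge [338 267] [ 0.5987 -0.1502] [ 0.597 -0.173]
side wedge [316 238] [ 0.5599 -0.0677] [ 0.5596 -0.0934]
side blue [327 112] [0.6005 0.296 ]
side blue [262 118] [0.4438 0.2763]
side blue [272 195] [ 0.4768 -0.0232]
side blue [295 177] [0.522  0.0338]
side blue [353 186] [ 0.6377 -0.0031]
side pad [333 175] [0.5996 0.0301]
side pad [287 180] [0.506  0.0183]
side pad [292 193] [ 0.5162 -0.0248]
side pad [336 187] [ 0.6032 -0.0104]
```

View pics/c1.png

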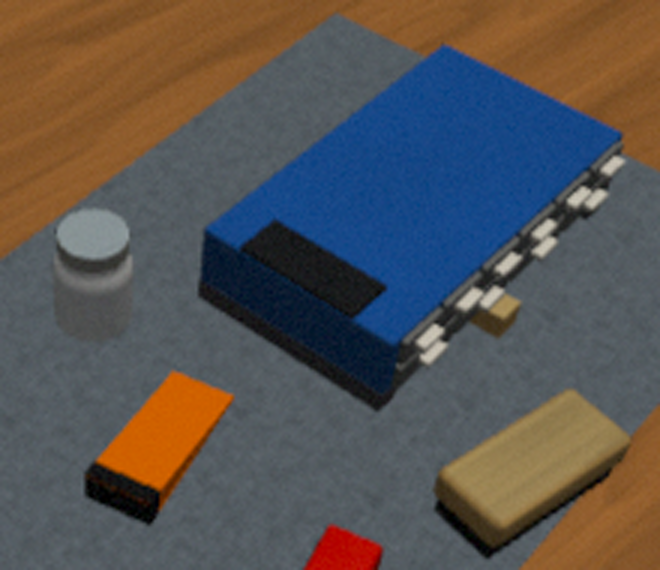

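```bash
python3 - <<'E'
from m import *
e=np.array([.5605,-.0153]);a=.122;R=np.array([[np.cos(a),np.sin(a)],[-np.sin(a),np.cos(a)]])
for n,u,v,bot in(('scene',311,187,(311,222)),('side',247,215,(250,254))):
    d=dict(np.load(f'pics/{n}0.npz'))
    top=ray(d,u,v,.085)[:2];print(n,'jar top centre',top.round(3),'cab frame',(R@(top-e)).round(3),'bottom front',(R@(ray(d,*bot,0)[:2]-e)).round(3))
    im=cv2.cvtColor(d['color'],cv2.COLOR_RGB2HSV)
    red=cv2.inRange(im,(0,180,120),(4,255,255));mm=cv2.moments(red);p=ray(d,mm['m10']/mm['m00'],mm['m01']/mm['m00'],.02)[:2];print('wax',p.round(3),(R@(p-e)).round(3))
E
```

```text
scene jar top centre [ 0.432 -0.084] cab frame [-0.136 -0.052] bottom front [-0.12 -0.07]
wax [ 0.725 -0.133] [ 0.149 -0.137]
side jar top centre [ 0.433 -0.086] cab frame [-0.135 -0.054] bottom front [-0.14  -0.071]
wax [ 0.726 -0.132] [ 0.15  -0.136]
```

```bash
python3 -m jog '[[-1,[-509,447,60],-1.26],[-1,[-509,447,60],-1.26],[-1,[-509,447,60],-1.26],[-1,[-509,447,60],-1.26],[-1,[-509,447,60],-1.26],[-1,[-509,447,60],-1.26],[-1,[-509,447,60],-1.26],[-1,[-509,447,60],-1.26],[-1,[-509,447,60],-1.26],[-1,[-509,447,60],-1.26],[-1,[-509,447,60],-1.26],[-1,[-509,447,60],-1.26],[-1,[-509,447,60],-1.26],[-1,[-509,447,60],-1.26],[-1,[-509,447,60],-1.26],[-1,[-509,447,60],-1.26]]' 20
python3 - <<'E'
from h import *
s=status.get_state();print(s['t'],s['eef_pos'].round(4),s['ee_rot'].round(3),s['force'].round(2),s['width'],s['q'].round(2))
d=snap('wrist','w1.png');print(d['cam_to_world'].round(3).tolist())
E
```

```text
t: 2.15
eef_pos: [0.5576, 0.0041, 0.1808]
ee_rot: [-3.141, 0.0, -1.453]
force: [0.1, -0.2, -1.6]
width: 0.0008
gripper_force: 0.0
2.15 [0.5576 0.0041 0.1808] [-3.141  0.    -1.453] [ 0.1  -0.2  -1.61] 0.0007684708072289168 [ 0.36  0.21 -0.33  0.   -1.02 -0.24]
[[-0.993, -0.114, -0.032, 0.565], [-0.118, 0.953, 0.278, -0.071], [-0.001, 0.28, -0.96, 0.325], [0.0, 0.0, 0.0, 1.0]]
```

View pics/w1.png

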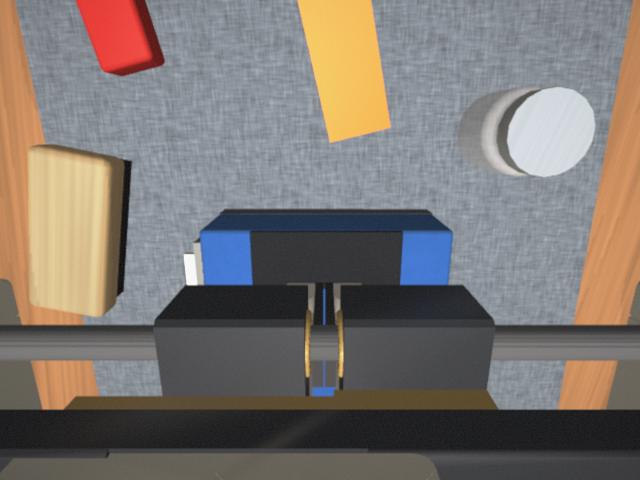

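The wrist view shows the pad's front edge from (251,231) to (401,231), the cabinet's front top corners at (202,231) and (451,231), and the wedge's tip corners at (330,142) and (390,128). I'll convert these to check the estimates.

```bash
python3 - <<'E'
from m import *
d=dict(np.load('pics/w1.npz'))
A=[ray(d,*p,.0815) for p in((202,231),(451,231))];P=[ray(d,*p,.0855) for p in((251,231),(401,231))];T=[ray(d,*p,.003) for p in((330,142),(390,128))]
for n,X in(('cab',A),('pad',P),('tip',T)):
    v=X[0]-X[1];print(n,X[0][:2].round(4),X[1][:2].round(4),'mid',((X[0]+X[1])/2)[:2].round(4),'len',np.linalg.norm(v).round(4),'yaw',np.arctan2(v[1],v[0]).round(3))
print([proj(d,[.5577,.0042,z]).round(0) for z in(.17,.0855)])
E
```

```text
cab [0.6372 0.0041] [ 0.4751 -0.0152] mid [ 0.5562 -0.0056] len 0.1633 yaw 0.119
pad [ 0.6047 -0.0009] [ 0.5086 -0.0123] mid [ 0.5566 -0.0066] len 0.0967 yaw 0.119
tip [ 0.5593 -0.0593] [ 0.5127 -0.0759] mid [ 0.536  -0.0676] len 0.0495 yaw 0.341
[array([322., 304.]), array([322., 247.])]
```

```bash
python3 -m jog '[[-1,[-4,0,40],0],[-1,[-4,0,72],0],[-1,[-4,0,76],0],[-1,[-4,0,76],0],[-1,[-4,0,76],0]]'
python3 -m jog '[[-1,[0,0,1.5],0],[-1,[0,0,3],0],[-1,[0,0,4.5],0],[-1,[0,0,6],0],[-1,[0,0,6],0],[-1,[0,0,6],0]]'
```

```text
t: 2.82
eef_pos: [0.5582, 0.009, 0.106]
ee_rot: [-3.139, 0.0, -1.452]
force: [0.4, -0.3, 0.5]
width: 0.0006
gripper_force: 0.0
t: 3.58
eef_pos: [0.5572, 0.0088, 0.0985]
ee_rot: [3.141, -0.0, -1.452]
force: [1.0, 1.5, -0.5]
width: 0.0004
gripper_force: 0.0
```

```bash
python3 -m jog '[[-1,[0,0,1],0],[-1,[0,0,2],0],[-1,[0,0,2],0],[-1,[0,0,2],0]]'
python3 -m jog '[[-1,[0,0,1],0],[-1,[0,0,2],0],[-1,[0,0,2],0],[-1,[0,0,2],0]]'
```

```text
t: 4.08
eef_pos: [0.5574, 0.0087, 0.0967]
ee_rot: [-3.141, -0.0, -1.452]
force: [-0.0, -3.0, 2.5]
width: 0.0002
gripper_force: 1.6
t: 4.58
eef_pos: [0.5573, 0.0089, 0.0946]
ee_rot: [-3.141, 0.0, -1.452]
force: [0.6, -1.2, 4.3]
width: 0.0004
gripper_force: 1.4
```

```bash
python3 -m jog '[[-1,[0,0,1],0],[-1,[0,0,2],0],[-1,[0,0,2],0],[-1,[0,0,2],0]]'
python3 -m jog '[[-1,[0,0,1],0],[-1,[0,0,1.5],0],[-1,[0,0,1.5],0],[-1,[0,0,1.5],0]]'
```

```text
t: 5.08
eef_pos: [0.5573, 0.0088, 0.0926]
ee_rot: [-3.142, 0.0, -1.452]
force: [0.8, -3.1, 2.1]
width: 0.0003
gripper_force: 1.6
t: 5.58
eef_pos: [0.5573, 0.0087, 0.0923]
ee_rot: [-3.141, -0.0, -1.451]
force: [-3.1, -3.4, 15.0]
width: 0.0005
gripper_force: 7.3
```

```bash
python3 -m jog '[[-1,[0,0,-3],0],[-1,[0,0,-7],0],[-1,[0,0,-12],0],[-1,[0,0,-40],0],[-0.55,[60,-11,-60],-0.1],[-0.55,[120,-11,-60],-0.22],[-0.55,[180,-11,-60],-0.22],[-0.55,[236,-11,-60],-0.22],[-0.55,[236,-11,-60],-0.22],[-0.55,[236,-11,-60],-0.22],[-0.55,[236,-11,-60],-0.22]]'
python3 - <<'E'
from h import *
s=status.get_state();print(s['t'],s['eef_pos'].round(4),s['ee_rot'].round(3),s['force'].round(2),s['width'])
d=snap('wrist','w2.png')
from m import *
e=orange(d['color'])
a=corners(e)
for p in a: print(p,ray(d,*p,.003)[:2].round(4),ray(d,*p,.027)[:2].round(4))
E
```

```text
t: 6.95
eef_pos: [0.5961, -0.2231, 0.1511]
ee_rot: [3.141, 0.0, -1.231]
force: [0.1, 0.6, -0.5]
width: 0.0197
gripper_force: 0.0
6.95 [ 0.5961 -0.2231  0.1511] [ 3.141  0.    -1.231] [ 0.11  0.61 -0.52] 0.01974308052912967
[302 296] [ 0.5926 -0.1612] [ 0.5949 -0.1721]
[302 324] [ 0.5843 -0.1367] [ 0.5873 -0.1496]
[346 323] [ 0.5495 -0.15  ] [ 0.5554 -0.1619]
[346 296] [ 0.5582 -0.1734] [ 0.5634 -0.1833]
```

View pics/w2.png

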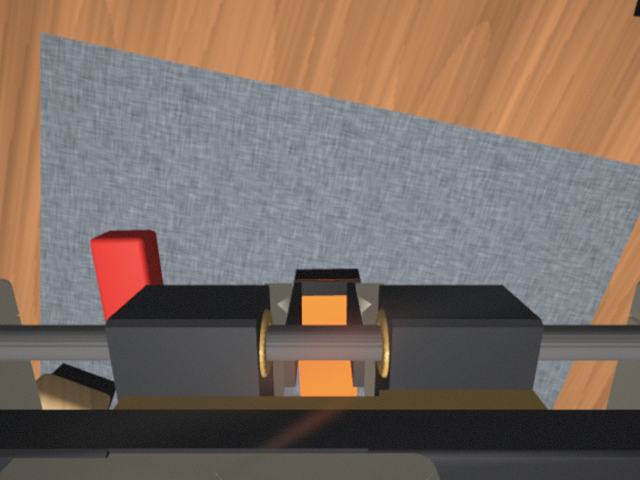

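The wrist view shows the wedge's black back behind the fingers, with its foot from about (296,270) to (359,270).

```bash
python3 - <<'E'
from m import *
d=dict(np.load('pics/w2.npz'))
X=[ray(d,296,270,0),ray(d,359,270,0)]
m=(X[0]+X[1])/2;v=X[0]-X[1];print(X,m.round(4),np.linalg.norm(v),np.arctan2(v[1],v[0]))
y=-1.231;xt=np.array([np.cos(y),np.sin(y)]);yt=np.array([np.sin(y),-np.cos(y)])
dl=m[:2]-np.array([.5961,-.2231]);print('back rel tool x,y',dl@xt,dl@yt)
E
```

```text
[array([ 0.60432656, -0.18015892,  0.        ]), array([ 0.55566831, -0.19742221,  0.        ])] [ 0.58   -0.1888  0.    ] 0.05162989790317906 0.34093244714951415
back rel tool x,y -0.03771461667831599 0.003746698989210331
```

```bash
python3 -m jog '[[-0.55,[5,0,60],0],[-0.55,[5,0,115],0],[-0.55,[5,0,130],0],[-0.55,[5,0,130],0],[-0.55,[-10,0,130],0],[-0.55,[-20,0,130],0],[-0.55,[-24,0,130],0],[-0.55,[-27,0,130],0],[-0.55,[-30,0,130],0],[-0.55,[-32,0,130],0],[-0.55,[-34,0,130],0]]'
python3 - <<'E'
from h import *
d=snap('scene','s2.png')
cv2.imwrite('pics/s2c.png',cv2.resize(d['color'][110:310,260:500,::-1],None,fx=3,fy=3))
E
```

```text
t: 8.38
eef_pos: [0.585, -0.1923, 0.0211]
ee_rot: [-3.141, -0.0, -1.232]
force: [1.4, -1.0, 1.5]
width: 0.0198
gripper_force: 1.0
```

View pics/s2c.png

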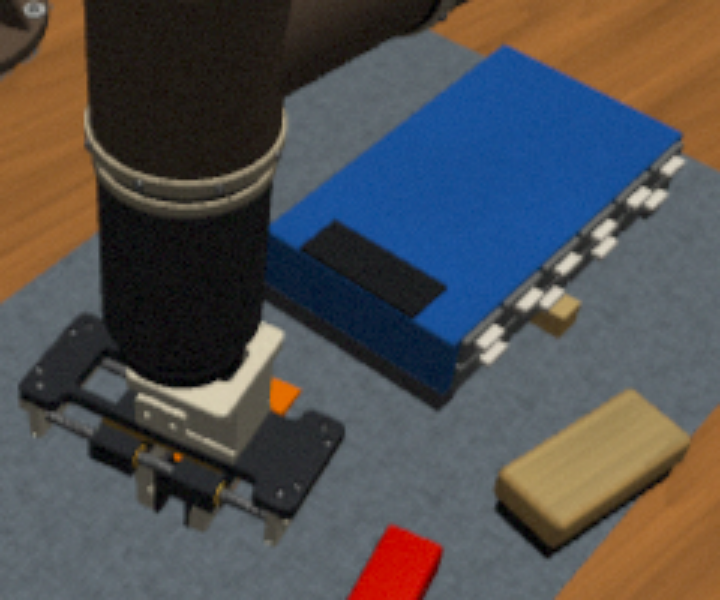

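```bash
python3 -m jog '[[-0.55,[-5,0,0],0.02],[-0.55,[-10,-1,0],0.04],[-0.55,[-15,-2,0],0.07],[-0.55,[-20,-3,0],0.1],[-0.55,[-25,-4,0],0.12],[-0.55,[-30,-5.5,0],0.15],[-0.55,[-35,-7,0],0.18],[-0.55,[-40,-8,0],0.2],[-0.55,[-44,-9,0],0.22],[-0.55,[-49,-10,0],0.22],[-0.55,[-49,-10,0],0.22]]'
python3 - <<'E'
from h import *
d=snap('side','s3.png')
cv2.imwrite('pics/s3c.png',cv2.resize(d['color'][100:300,200:440,::-1],None,fx=3,fy=3))
E
```

```text
t: 9.8
eef_pos: [0.5779, -0.1422, 0.0211]
ee_rot: [3.142, 0.0, -1.451]
force: [-0.5, -0.4, 0.5]
width: 0.0195
gripper_force: 0.0
```

View pics/s3c.png

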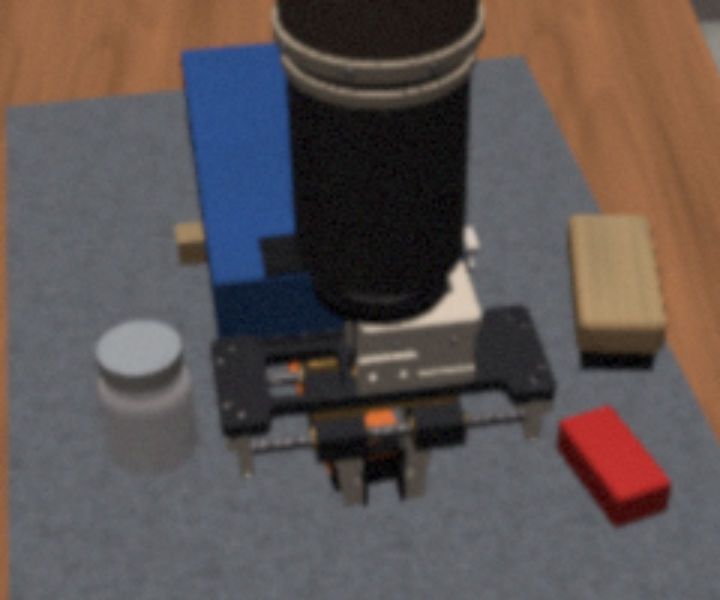

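The side crop shows the gripper behind the wedge, about 20 mm clear of the jar (145,390) and not touching the wax (612,465). The wedge's left edge shows at about (330,470), so I'll check its alignment in the wrist view.

```bash
python3 - <<'E'
from h import *
d=snap('wrist','w3.png')
cv2.imwrite('pics/w3c.png',cv2.resize(d['color'][250:410,200:440,::-1],None,fx=3,fy=3))
y=-1.451;xt=np.array([np.cos(y),np.sin(y),0]);yt=np.array([np.sin(y),-np.cos(y),0]);p=np.array([.5779,-.1422,0])
for a in(-25,0,25): print(a,[proj(d,p-xt*.0095-yt*a/1000+[0,0,z]).round(1).tolist() for z in(0,.027)])
E
```

```text
-25 [[374.9, 313.0], [383.3, 343.9]]
0 [[322.2, 313.0], [321.9, 343.9]]
25 [[269.4, 313.0], [260.4, 343.8]]
```

View pics/w3c.png

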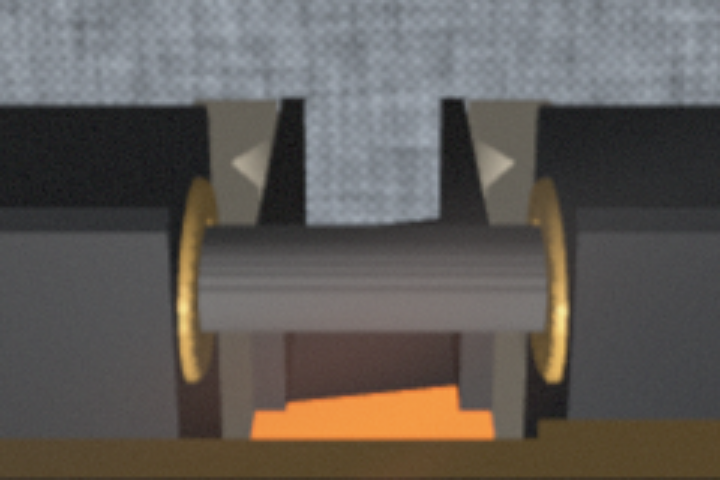

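The wedge's edge runs from (285,402) to (458,385) in the crop, so it is still about 0.1 rad askew to the tool, with only its left corner on the left finger. Pushing straight on should finish squaring it.

```bash
python3 -m jog '[[-0.55,[-3,0,0],0],[-0.55,[-6,0,0],0],[-0.55,[-9,0,0],0],[-0.55,[-12,0,0],0],[-0.55,[-12,0,0],0]]'
cat > sk.py <<'E'
from h import *
import sys
d=snap('wrist',sys.argv[1])
im=d['color'];h=cv2.cvtColor(im,cv2.COLOR_RGB2HSV);m=cv2.inRange(h,(5,150,180),(20,255,255))
c=np.arange(300,350,4);r=[250+50+np.argmax(m[300:400,k]>0)-0 for k in c]
print('slope',np.polyfit(c,r,1)[0],r)
E
python3 sk.py w4.png
```

```text
t: 10.52
eef_pos: [0.5766, -0.1304, 0.0211]
ee_rot: [-3.142, 0.0, -1.451]
force: [-0.5, 0.1, 0.8]
width: 0.0198
gripper_force: 0.0
slope -0.07417582417582383 [np.int64(380), np.int64(380), np.int64(380), np.int64(380), np.int64(379), np.int64(379), np.int64(379), np.int64(378), np.int64(378), np.int64(378), np.int64(377), np.int64(377), np.int64(377)]
```

```bash
python3 -m jog '[[-0.55,[-3,0,0],0],[-0.55,[-6,0,0],0],[-0.55,[-8,0,0],0],[-0.55,[-10,0,0],0],[-0.55,[-10,0,0],0]]'
python3 sk.py w5.png
python3 -m jog '[[-0.55,[-2,0,0],0],[-0.55,[-4,0,0],0],[-0.55,[-5,0,0],0],[-0.55,[-5,0,0],0]]'
```

```text
t: 11.2
eef_pos: [0.5754, -0.1206, 0.0211]
ee_rot: [-3.142, 0.0, -1.452]
force: [-1.5, 0.3, -0.7]
width: 0.0197
gripper_force: 0.0
slope -0.04945054945055027 [np.int64(378), np.int64(378), np.int64(378), np.int64(378), np.int64(377), np.int64(377), np.int64(377), np.int64(377), np.int64(377), np.int64(376), np.int64(376), np.int64(376), np.int64(376)]
t: 11.75
eef_pos: [0.5747, -0.1157, 0.021]
ee_rot: [3.142, 0.0, -1.452]
force: [0.3, -0.3, -1.2]
width: 0.0195
gripper_force: 0.1
```

```bash
python3 -m jog '[[-0.55,[-2,0,0],0],[-0.55,[-4,0,0],0],[-0.55,[-5,0,0],0],[-0.55,[-5,0,0],0]]'
python3 -m jog '[[-0.55,[-2,0,0],0],[-0.55,[-3,0,0],0],[-0.55,[-3,0,0],0],[-0.55,[-3,0,0],0]]'
```

```text
t: 12.25
eef_pos: [0.5734, -0.1122, 0.0209]
ee_rot: [3.14, -0.001, -1.451]
force: [-1.0, -9.0, -0.5]
width: 0.0197
gripper_force: 5.5
t: 12.75
eef_pos: [0.5727, -0.1113, 0.021]
ee_rot: [3.138, -0.003, -1.451]
force: [0.2, -22.3, -1.3]
width: 0.0197
gripper_force: 11.9
```

```bash
python3 sk.py w6.png
python3 -m jog '[[-0.55,[-2,0,0],0],[-0.55,[-2,0,0],0],[-0.55,[-2,0,0],0]]'; python3 sk.py w7.png
```

```text
slope -0.008241758241758818 [np.int64(374), np.int64(373), np.int64(373), np.int64(373), np.int64(373), np.int64(373), np.int64(373), np.int64(373), np.int64(373), np.int64(373), np.int64(373), np.int64(373), np.int64(373)]
t: 13.18
eef_pos: [0.5723, -0.1108, 0.0211]
ee_rot: [3.138, -0.005, -1.451]
force: [2.0, -33.6, -2.0]
width: 0.0195
gripper_force: 17.0
slope -8.681145498535597e-16 [np.int64(373), np.int64(373), np.int64(373), np.int64(373), np.int64(373), np.int64(373), np.int64(373), np.int64(373), np.int64(373), np.int64(373), np.int64(373), np.int64(373), np.int64(373)]
```

```bash
python3 -m jog '[[-0.55,[5,0,0],0],[-0.55,[15,0,0],0],[-0.55,[35,0,0],0],[-0.55,[35,0,-30],0],[-1,[35,0,-90],0],[-1,[35,0,-110],0],[-1,[35,0,-110],0],[-1,[35,0,-110],0]]'
python3 - <<'E'
from h import *
s=status.get_state();p=s['eef_pos'];print(p,s['ee_rot'])
y=s['ee_rot'][2];v=np.array([.5573,.0088,.104])-p
print('shift mm',1e3*v[0]*np.cos(y)+1e3*v[1]*np.sin(y),1e3*(v[0]*np.sin(y)-v[1]*np.cos(y)),-1e3*v[2])
d=snap('scene','s4.png');cv2.imwrite('pics/s4c.png',cv2.resize(d['color'][110:310,260:500,::-1],None,fx=3,fy=3))
E
```

```text
t: 14.22
eef_pos: [0.5773, -0.1409, 0.1303]
ee_rot: [3.141, 0.0, -1.452]
force: [-0.6, -0.2, 0.3]
width: 0.0004
gripper_force: 0.0
[ 0.57728645 -0.1408899   0.13033591] [ 3.14077277e+00  4.58612140e-04 -1.45217529e+00]
shift mm -151.00325133453805 2.1312441987475506 26.335906735968877
```

View pics/s4c.png

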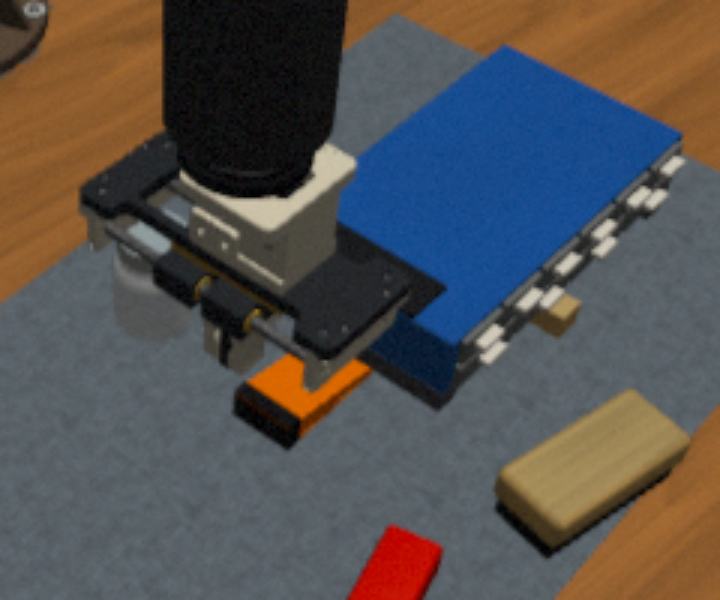

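The wedge's back is at (270,415) in the crop and its thin end is under the runner at about (365,370). Nothing else has moved. Next is the second press.

```bash
python3 -m jog '[[-1,[-50,2,-5],0],[-1,[-100,2,-5],0],[-1,[-151,2,-5],0],[-1,[-151,2,5],0],[-1,[-151,2,26],0],[-1,[-151,2,28],0],[-1,[-151,2,30],0],[-1,[-151,2,31],0],[-1,[-151,2,31],0],[-1,[-151,2,31],0]]'
python3 -m jog '[[-1,[0,0,0.7],0],[-1,[0,0,1],0],[-1,[0,0,1],0],[-1,[0,0,1],0]]'
```

```text
t: 15.52
eef_pos: [0.558, 0.009, 0.1004]
ee_rot: [-3.141, 0.0, -1.452]
force: [-0.1, -0.2, 0.6]
width: 0.0005
gripper_force: 0.0
t: 16.02
eef_pos: [0.5578, 0.0091, 0.0991]
ee_rot: [3.142, -0.0, -1.452]
force: [0.2, -0.5, -0.5]
width: 0.0003
gripper_force: 0.0
```

```bash
python3 -m jog '[[-1,[0,0,0.7],0],[-1,[0,0,1],0],[-1,[0,0,1],0],[-1,[0,0,1],0]]'
python3 -m jog '[[-1,[0,0,0.5],0],[-1,[0,0,1],0],[-1,[0,0,1],0],[-1,[0,0,1],0]]'
```

```text
t: 16.52
eef_pos: [0.5579, 0.0091, 0.0984]
ee_rot: [-3.141, -0.0, -1.452]
force: [-2.4, 0.3, 5.2]
width: 0.0001
gripper_force: 2.7
t: 17.02
eef_pos: [0.5579, 0.0091, 0.0984]
ee_rot: [-3.141, -0.0, -1.451]
force: [-5.1, 1.0, 14.1]
width: 0.0005
gripper_force: 6.9
```

```bash
python3 -m jog '[[-1,[0,0,-0.4],0],[-1,[0,0,-0.4],0],[-1,[0,0,-0.4],0],[-1,[0,0,-0.4],0]]'
python3 - <<'E'
from h import *
f=[]
for i in range(6): optics.grab_frame('side');f.append(status.get_state()['force'])
print(np.array(f).round(1).tolist(),np.mean(f,0),status.get_state()['eef_pos'],status.get_state()['t'])
E
```

```text
t: 17.52
eef_pos: [0.5579, 0.0091, 0.0984]
ee_rot: [-3.141, -0.0, -1.451]
force: [-4.2, 1.5, 10.3]
width: 0.0001
gripper_force: 5.2
[[-3.6, 0.3, 10.8], [-5.4, 0.1, 10.5], [-4.0, 1.3, 10.4], [-4.3, 1.2, 9.8], [-3.7, 0.8, 10.2], [-4.1, 0.0, 10.5]] [-4.18998426  0.62326373 10.36227981] [0.55788327 0.00905579 0.09838858] 17.825
```

```bash
python3 -c "
from station import order;print(order.job_done())"
```

```text
the job is handed in; nothing more can be done
None
```

The job is handed in: the cabinet dipped about 6 mm on the first press and I let it come back up, the wedge is square and snug about 40 mm under the runner, and the pad now holds firm under a steady 10.4 N with nothing else touched.

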